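# Turn the board turntable to its station and set the brake

### The arm

A 6-joint arm with a two-finger parallel gripper is mounted at the origin on a cart in front of the work surface, level with it; the furniture and walls round the work are solid. World frame = base frame: x ahead of the robot, y to its left, z up, the work surface at z = 0. Lengths are in m, angles in rad, forces in N, time in s.
With the tool pointing down it reaches from about 0.325 to 0.85 m from the base axis. Payload 15.5 kg.
Tool frame: the origin (TCP) lies at the very end of the fingers, on their centre line; the grasp point (between the pads) lies 19 mm behind it (arm.grip_depth is the distance from the TCP to the grasp point, in m); z points along the fingers, y is the line along which they close (so a half turn about z gives the same grasp; the last joint's range is limited). The gripper opens to 91 mm and grips with 3 to 60 N. Pads are 32 mm wide; open, the fingers measure 118 mm over their backs; the gripper's body (76 mm by 178 mm) begins 60 mm behind the grasp point.
Start: joints at [1.171, 0.494, 1.345, -0, 1.302, -0.096], TCP at [0.187, 0.596, 0.214] pointing down, gripper open.
Joint ranges: [-2.91, 2.91], [-0.82, 2.16], [0.22, 2.67], [-1.22, 4.37], [0.12, 2.79], [-3.08, 3.08]. Speed limits (rad/s): [1.89, 1.89, 2.57, 3.01, 3.01, 3.01].

### API

Orientations are given as [roll, pitch, yaw] about the fixed x, y, z axes, in that order (R = Rz(yaw) Ry(pitch) Rx(roll)).
In Python, from plant import arm gives the robot as it stands.
- The arm moves only by the tool drive_effector, called by a JSON object that holds its "api" and its "payload", one argument or row to a line. Schema: {"type":"object","properties":{"plan":{"type":"array","items":{"type":"number"},"minItems":6,"maxItems":30},"aperture":{"type":"number"},"grip_force":{"type":"number"},"only":{"type":"string"},"quiet":{"type":"boolean"},"lines":{"type":"string"}},"required":["plan"],"additionalProperties":false}. plan is one flat list of numbers that holds 1 to 5 rows one after another, with no inner brackets; each row has 6 numbers: dx, dy, dz in m, then a rotation vector rx, ry, rz in rad; each row is the pose to reach, as a shift and turn from the pose commanded when the call began, along the tool's axes at that moment; what a row does not reach only later rows make up. A row lasts 1/12 s, in which the tool goes at most 0.0417 m and 0.125 rad, less where a joint would pass 70% of its speed; a pose out of reach is approached as far as the arm can. aperture is the finger opening in m, set as the call begins (left out keeps the last). The fingers move at their own pace and stop on an object; grip_force is the grip in N (left out, the last holds). Time passes only in rows, so rows that do not move let the fingers close. The tool returns the time, the measured TCP pose, the force, the opening and the grip force at its end. only (a regular expression) keeps the lines of the reply that match it, lines (a string "A,B") keeps lines A to B, and quiet returns only ok. Input that does not fit is refused with a message, and nothing moves.
- arm.get_state(): the state, without advancing time (a new reading comes with each control period).
- arm.capture(name): name is "scene" or "top" or "wrist"; returns (picture, depth): 400x640x3 uint8, red, green, blue; 400x640 float32, m along the optical axis (not along the pixel's ray), 0 where there is no reading.
- arm.camera_model(name): a dict with "fx", "fy", "cx", "cy" (pixels), "distortion" ([k1, k2, p1, p2, k3] as OpenCV has them; the pictures are not rectified), "eye" and "rotation" of the camera in the world. Camera axes: x right, y down, z forward; pixel columns grow to the right and rows downward; lengths in m; the calibration is good to about 2 mm. A picture is of the moment at which its call begins: read the wrist's pose just before it. camera_model takes no time and is no camera call; for the wrist camera it gives the pose at the moment of the call.
- arm.sign_off(): hands the job in; it is judged then, once.
The state is a dict: "time_s": time; "joint_positions": joint angles; "joint_vel": joint speeds; "tau": joint torques, N m; "tool_pos": TCP position; "ee_rot": TCP orientation; "wrist_force": force on the tool from outside, world axes, zero at the start; "torque": the same for the moment, N m; "width": finger opening in m; "gripper_force": force on a finger pad.
Only numpy, scipy, OpenCV 4.12 (cv2) and the standard library are available. Lean on these libraries where they do the work, as an engineer would, in place of code of your own. Each camera call takes 0.05 s, during which the arm holds its last target. There are 200 camera calls.

### The job

With a fingertip, push the turntable's arm round until its pointed end points straight at the broad square block on the base, then push the brake lever round fully home against its stop. Only push: do not grip or lift anything, keep the circuit board lying in its tray on the turntable, and leave the things standing around alone.

Things in the scene. Friction and masses are not known exactly. Their poses are not given: they have to be found in the camera images.
- base: fixed grey base screwed to the bench: round plate, radius 118 mm, 12 mm thick, with a lug for the brake at its local -y side. Origin on the turntable's vertical axis at bench height, z up.
- turntable: turntable on the base's vertical axis, turns either way; about 0.1 N m of friction, stays where left. Origin on the axis, 34 mm above the bench; +x along the pointer arm, -x along the ball arm. Both arms are bars 10 mm wide, lying 34 to 54 mm above the bench, from 33 to 75 mm from the axis: push their upright sides, e.g. at 60 mm. Board tray on top 66 (x) by 111 mm (y), rim 47 mm above the bench
- pointer_tip (a point): tip of the conical pointed end of the pointer arm (cone 23 mm wide, 22 mm long), 96 mm from the axis, 44 mm above the bench
- ball_end (a point): centre of the black ball, 24 mm in diameter, on the end of the other arm, 84 mm from the axis, 44 mm above the bench
- tray (a point): centre of the tray's floor, on the axis, 42 mm above the bench; the board rests here
- board: loose green circuit board, 60 x 105 x 9 mm, 50 g, lying in the tray with its long side along the turntable's y; top of its parts 51 mm above the bench; origin at the centre of its underside
- block_post: the station to point at: broad square dark steel block 18 x 18 mm, 16 mm tall, on the base plate, top 28 mm above the bench (below the arms, which pass over it). Origin at the centre of its underside, 106 mm from the turntable's axis. Which of the four station places it has varies
- pin_post: another station, not wanted: single slim round pin, 8 mm in diameter, same height and distance from the axis
- twin_post: another station, not wanted: pair of slim pins, 6 mm in diameter, 16 mm apart, same height and distance from the axis
- bar_post: another station, not wanted: narrow flat bar 6 x 22 mm, same height and distance from the axis
- brake_lever (a joint): angle of the brake lever about its upright pivot: about 0 to 0.35 (off) at the start, pointing outward from the base (base -y at 0); grows counter-clockwise seen from above to its stop at 1.45 (on), where it lies nearly along the base's +x beside the plate. Stays where it is left; needs about 1.5 N at its end
- lever_pivot (a point): the brake lever's vertical pivot axis, at (-30, -128) mm in the base's frame, 30 mm above the bench
- lever_end (a point): outer end of the brake lever, 74 mm from the pivot, 30 mm above the bench. The lever is a flat upright bar 10 mm wide, 18 to 42 mm above the bench
- alcohol_jar: loose white jar, 49 mm wide, 68 mm tall, not to be moved; origin under its centre
- solder_spool: loose spool of solder, 54 mm wide, 39 mm tall, not to be moved; origin under its centre
- kapton_roll: loose roll of amber tape lying flat, 62 mm wide, 19 mm tall, not to be moved; origin under its centre
- loupe: loose black loupe, 36 mm wide and tall, not to be moved; origin under its centre

How it is judged:
On the way, in this order (a step that is already met when the one before it is completed fails the run):
1. the pointer stands at the square block while the brake is still off (horizontal distance between pointer_tip and block_post below 0.0135 m and value of joint brake_lever below 0.7 rad), for 0.2 s.
2. the brake lever is home with the pointer still at the block (horizontal distance between pointer_tip and block_post below 0.0135 m and value of joint brake_lever above 1.33 rad), for 0.2 s.
At the end, for the whole second after the job is handed in: the pointer's tip is within 13.5 mm, in plan, of the square block's centre (straight on it is 10 mm; about 5 degrees either way), the brake lever is within 0.12 rad of its stop (over 1.33 rad), the turntable is at rest and the board lies in its tray (within 12 mm of its centre, not raised over 8 mm) (all of step 2 and angular speed of turntable below 0.05 rad/s and horizontal distance between board and tray below 0.012 m and z of board in the frame of turntable below 0.016 m); the robot touches nothing.
It fails at once if the board is lifted or knocked out of its tray (horizontal distance between board and tray above 0.014 m or z of board in the frame of turntable above 0.018 m).
It fails at once if an arm of the turntable is gripped (over 3 N from the fingers on both its sides at once) ((contact force between the fingers and turntable_c0 above 3 N and contact force between the fingers and turntable_c2 above 3 N) or (contact force between the fingers and turntable_c1 above 3 N and contact force between the fingers and turntable_c3 above 3 N)).
It fails at once if the brake lever is gripped (over 3 N from the fingers on both its sides at once) (contact force between the fingers and brake_lever_c0 above 3 N and contact force between the fingers and brake_lever_c1 above 3 N).
It fails at once if a thing standing around is moved over 20 mm or lifted (distance of any of alcohol_jar, solder_spool, kapton_roll, loupe from where it was at the start of the episode above 0.02 m).
It also fails if it takes over 64 s, if anything falls off the work surface, if the arm or the gripper's body presses on something with over 40 N, if the wrist force passes 120 N, or if a joint passes its speed limit or range.

## Working session

There is one attempt and no reset: what is moved stays moved. The work goes in short steps, Python scripts to look and compute and a tool call to move; the robot and the scene stay as the last step left them, time stands still between calls to the robot, and variables do not carry over. Pictures are saved under pics/ and viewed, at most 10 in all, crops included, and the job is handed in when it is done.

```bash
ls; mkdir -p pics
```

Run:
```python
from plant import arm
import cv2,numpy as np
for n in ("top","scene"):
    p,d=arm.capture(n); cv2.imwrite(f"pics/{n}1.png",p[...,::-1]); np.savez(f"pics/{n}1.npz",p=p,d=d)
    m=arm.camera_model(n); print(n,{k:np.round(v,4).tolist() for k,v in m.items()})
s=arm.get_state(); print(s["time_s"],s["tool_pos"],s["ee_rot"],s["width"])
```

```text
pics
plant.py
top {'fx': 364.8718, 'fy': 364.8718, 'cx': 319.6263, 'cy': 193.9617, 'distortion': [-0.063, 0.0, 0.0, 0.0, 0.0], 'eye': [0.4089, -0.0926, 0.9907], 'rotation': [-2.9964, 0.0363, -1.5504]}
scene {'fx': 406.0349, 'fy': 406.0349, 'cx': 320.2816, 'cy': 203.5866, 'distortion': [-0.0553, 0.0, 0.0, 0.0, 0.0], 'eye': [0.2578, -0.6542, 0.6844], 'rotation': [-2.3393, -0.0171, -0.4551]}
0.1 [0.18681165 0.59606138 0.21339346] [-3.14045724e+00 -1.00452444e-04  2.83779421e+00] 0.09111942080535938
```

View pics/top1.png

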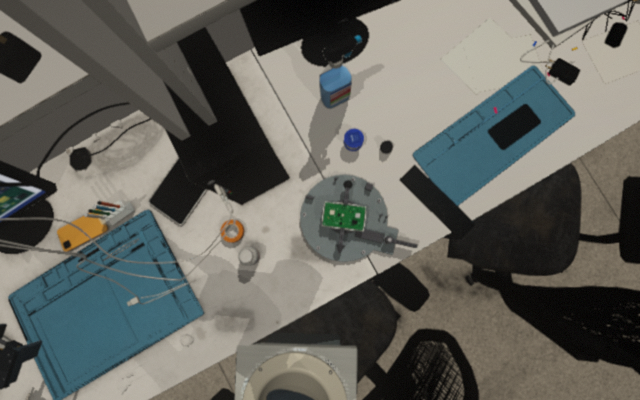

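View pics/scene1.png

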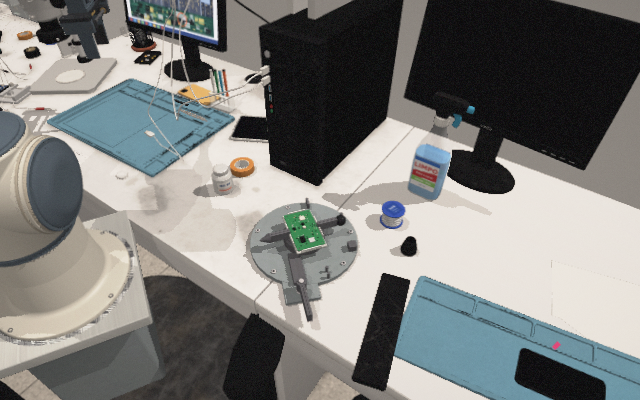

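The top view shows the base centred at about (344,218) and the brake lever at about (400,242). The spool, loupe, kapton roll and jar are at (353,139), (386,147), (232,232) and (248,256). I need enlarged crops to tell the stations apart.

Run:
```python
import cv2
a=cv2.imread("pics/top1.png")[165:275,290:425]; b=cv2.imread("pics/scene1.png")[190:325,235:370]
a=cv2.resize(a,None,fx=5.9,fy=5.4,interpolation=cv2.INTER_CUBIC) if 0 else cv2.resize(a,None,fx=5,fy=5,interpolation=cv2.INTER_CUBIC)
b=cv2.resize(b,None,fx=4.4,fy=4.4,interpolation=cv2.INTER_CUBIC)
cv2.imwrite("pics/c1.png",a);cv2.imwrite("pics/c2.png",b)
```

```text
(no output)
```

View pics/c1.png

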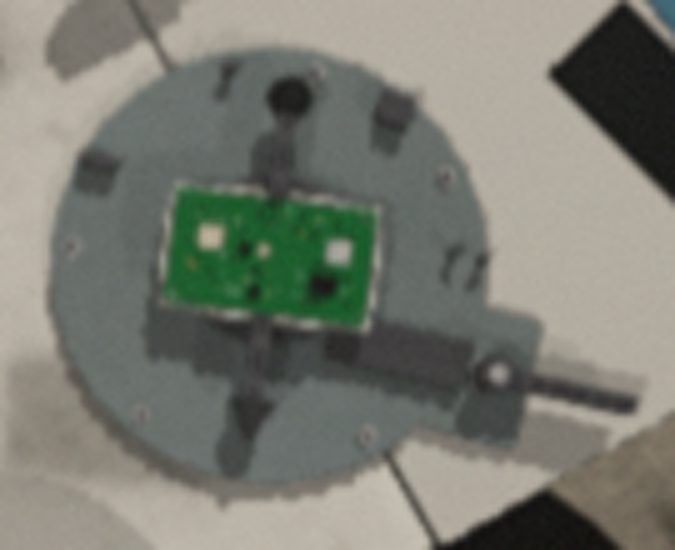

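View pics/c2.png

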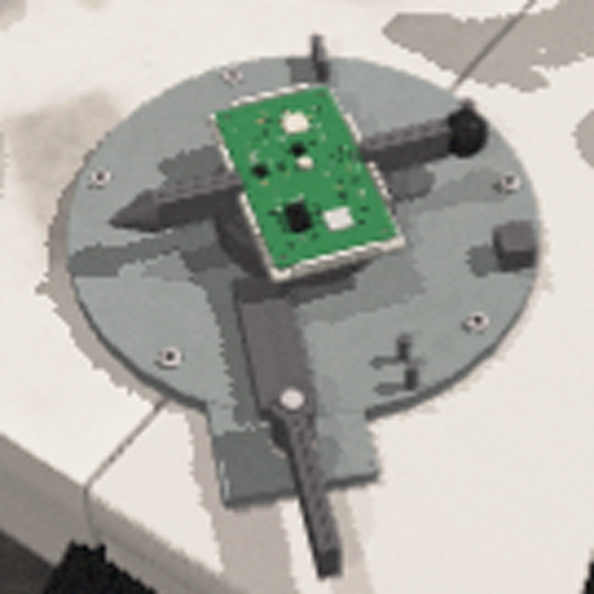

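The crops show:
- **Square block:** top crop (395,107), scene crop (515,240), square in both views.
- **Other stations:** bar at top crop (97,165), pin at (228,78), twin pins at (465,268).
- **Turntable:** pointer tip at top crop (247,440), ball at (290,97).
- **Brake lever:** pivot at (497,373), end at (635,402).

Next I'll triangulate these from the two views.

Create h.py:
```python
import numpy as np,cv2
from scipy.spatial.transform import Rotation as R
from plant import arm
def ray(n,px,m=None):
    m=m or arm.camera_model(n); K=np.array([[m["fx"],0,m["cx"]],[0,m["fy"],m["cy"]],[0,0,1]])
    u=cv2.undistortPoints(np.array([[px]],float),K,np.array(m["distortion"]))[0,0]
    r=np.array(m["rotation"]); r=R.from_euler("xyz",r).as_matrix() if r.shape==(3,) else r
    return np.array(m["eye"]),r@np.array([*u,1.])
def plane(n,px,z,m=None):
    e,d=ray(n,px,m); return e+d*(z-e[2])/d[2]
def tri(rs):
    A=0;b=0
    for e,d in rs:
        d=d/np.linalg.norm(d);P=np.eye(3)-np.outer(d,d);A=A+P;b=b+P@e
    return np.linalg.solve(A,b)
```

Run:
```python
from h import *
T=lambda x,y:(290+(x+.5)/5-.5,165+(y+.5)/5-.5); S=lambda x,y:(235+(x+.5)/4.4-.5,190+(y+.5)/4.4-.5)
pts={"ball":(T(290,97),S(467,132),.044),"tip":(T(247,440),S(112,222),.044),"pivot":(T(497,373),S(291,398),.045),
"levend":(T(635,402),S(325,560),.042),"block":(T(395,107),S(515,232),.028),"bar":(T(97,160),S(318,45),.028),"twin":(T(463,260),S(408,355),.028)}
W={}
for k,(t,s,z) in pts.items():
    W[k]=plane("top",t,z); print(k,"top",W[k][:2].round(4),"scene",plane("scene",s,z)[:2].round(4),"tri",tri([ray("top",t),ray("scene",s)]).round(4))
print("base c",plane("top",T(269,270),.012).round(4))
ax=W["ball"]+(W["tip"]-W["ball"])*84/180; print("axis",ax.round(4),np.linalg.norm(W["tip"]-W["ball"]))
for k in W: v=W[k][:2]-ax[:2]; print(k,np.degrees(np.arctan2(v[1],v[0])).round(1),np.linalg.norm(v).round(4))
# objects by top view
for k,px,z in (("spool",(353,139),.039),("loupe",(386,147),.036),("kapton",(232,232),.019),("jar",(248,254),.068)): print(k,plane("top",px,z).round(3))
```

```text
ball top [ 0.5742 -0.1284] scene [ 0.5772 -0.1282] tri [ 0.5753 -0.1288  0.0451]
tip top [ 0.3956 -0.1082] scene [ 0.3979 -0.1089] tri [ 0.3967 -0.1085  0.0439]
pivot top [ 0.432  -0.2359] scene [ 0.4329 -0.2368] tri [ 0.4326 -0.2362  0.0442]
levend top [ 0.4184 -0.3071] scene [ 0.4139 -0.3127] tri [ 0.4172 -0.3086  0.0335]
block top [ 0.5724 -0.185 ] scene [ 0.5746 -0.1838] tri [ 0.5728 -0.1851  0.0301]
bar top [ 0.5415 -0.0265] scene [ 0.5434 -0.0246] tri [ 0.5417 -0.0269  0.0305]
twin top [ 0.4913 -0.2209] scene [ 0.495  -0.2269] tri [ 0.4944 -0.2226  0.0224]
base c [ 0.4855 -0.1193  0.012 ]
axis [ 0.4909 -0.119   0.044 ] 0.17982987517934154
ball -6.5 0.0839
tip 173.5 0.0959
pivot -116.7 0.1309
levend -111.1 0.2016
block -39.0 0.105
bar 61.3 0.1054
twin -89.8 0.1019
spool [ 0.698 -0.142  0.039]
loupe [ 0.678 -0.231  0.036]
kapton [0.443 0.179 0.019]
jar [0.387 0.122 0.068]
```

Both views agree and the heights check out. The axis is at about (0.491,-0.119). The pointer is at 173.5° and the block at -39°, so it needs +147° CCW, and I'll push the pointer arm round past the -y side. Before moving I'll check the travel corridor and the brake bar height in the depth image.

Add to h.py:
```python
def go(pos,yawdeg):
    s=arm.get_state(); M=R.from_euler("xyz",s["ee_rot"]); G=R.from_euler("xyz",[np.pi,0,np.radians(yawdeg)])
    return M.inv().apply(np.array(pos)-s["tool_pos"]),(M.inv()*G).as_rotvec()
```

Run:
```python
from h import *
def cloud(n):
    d=np.load(f"pics/{n}1.npz")["d"]; m=arm.camera_model(n)
    K=np.array([[m["fx"],0,m["cx"]],[0,m["fy"],m["cy"]],[0,0,1]])
    vv,uu=np.mgrid[:400,:640]; q=np.stack([uu,vv],-1).reshape(-1,1,2).astype(float)
    u=cv2.undistortPoints(q,K,np.array(m["distortion"]))[:,0]; z=d.reshape(-1)
    P=np.c_[u,np.ones(len(u))]*z[:,None]; P=R.from_euler("xyz",m["rotation"]).apply(P)+m["eye"]; P[z==0]=np.nan
    return P
for n in("top","scene"):
    P=cloud(n); x,y,z=P.T
    print(n); 
    for ylo in np.arange(-.35,.7,.075):
        print(f"{ylo:.2f}",[ (lambda s: "%.2f/%d"%(np.nanpercentile(z[s],98),s.sum()) if s.sum() else "-")((y>ylo)&(y<ylo+.075)&(x>xl)&(x<xl+.075)) for xl in np.arange(.1,.75,.075)])
    if n=="top":
        s=((x>.43)&(x<.45)&(y>-.2)&(y<-.175)); print("bar z",np.nanmedian(z[s]),np.nanmax(z[s]))
print(go([0.43,-0.14,0.2],-6.5))
```

```text
top
-0.35 ['-0.27/277', '-0.06/251', '-0.06/678', '0.00/256', '0.04/708', '0.02/791', '0.02/762', '0.01/704', '0.00/692']
-0.27 ['-0.32/484', '-0.32/477', '-0.06/547', '0.01/702', '0.04/773', '0.02/740', '0.01/721', '0.04/730', '0.00/658']
-0.20 ['0.00/763', '-0.32/460', '0.00/257', '0.01/777', '0.05/828', '0.05/735', '0.05/715', '0.04/773', '0.04/603']
-0.12 ['0.01/1294', '-0.32/325', '0.00/588', '0.01/798', '0.06/810', '0.05/779', '0.05/707', '0.01/712', '0.04/679']
-0.05 ['0.27/1637', '0.00/310', '0.00/807', '0.00/787', '0.02/773', '0.03/737', '0.01/703', '0.63/832', '0.00/675']
0.03 ['0.25/1140', '0.00/698', '0.00/794', '0.00/772', '0.00/763', '0.00/727', '0.37/3060', '0.64/3219', '0.35/687']
0.10 ['0.00/811', '0.00/795', '0.00/787', '0.24/783', '0.28/879', '0.37/2346', '0.75/8987', '0.68/3538', '0.46/1465']
0.18 ['0.00/755', '0.00/785', '0.00/768', '0.22/830', '0.02/620', '0.63/581', '0.71/4864', '0.69/3601', '0.59/275']
0.25 ['0.01/782', '0.01/785', '0.05/796', '0.35/810', '0.01/733', '0.64/1476', '0.68/1484', '0.64/557', '-']
0.33 ['0.01/769', '0.01/756', '0.20/749', '0.49/116
[... 1564 characters left out ...]
'0.35/615', '0.01/439', '0.01/474', '0.01/61', '-', '-']
0.33 ['0.01/502', '0.01/428', '0.21/471', '0.38/620', '0.01/409', '0.01/336', '0.01/150', '-', '-']
0.40 ['0.01/413', '0.01/394', '0.01/347', '0.01/353', '0.01/342', '0.04/318', '0.01/189', '-', '-']
0.48 ['0.35/1005', '0.36/919', '0.01/309', '0.01/292', '0.11/344', '0.13/553', '0.32/318', '0.27/59', '-']
0.55 ['0.36/611', '0.35/480', '0.01/278', '0.01/229', '0.01/196', '0.28/399', '0.29/397', '0.01/88', '0.27/225']
0.63 ['0.01/337', '0.33/726', '0.01/236', '0.01/198', '0.16/195', '0.28/1087', '0.01/202', '0.25/388', '0.26/262']
(array([-0.45224384, -0.62959039,  0.01406289]), array([-3.08174520e-04,  1.66128846e-03,  2.95124021e+00]))
```

Run:
```python
from h import *
m=arm.camera_model("scene"); d=np.load("pics/scene1.npz")["d"]
K=np.array([[m["fx"],0,m["cx"]],[0,m["fy"],m["cy"]],[0,0,1]])
vv,uu=np.mgrid[:400,:640]
u=cv2.undistortPoints(np.stack([uu,vv],-1).reshape(-1,1,2).astype(float),K,np.array(m["distortion"]))[:,0]; z=d.reshape(-1)
P=R.from_euler("xyz",m["rotation"]).apply(np.c_[u,np.ones(len(u))]*z[:,None])+m["eye"]; P=P[z>0]
s=(P[:,2]>.03)&(P[:,2]<.6)&(P[:,0]>.2)&(P[:,0]<.48)&(P[:,1]>.09)&(P[:,1]<.46); Q=P[s]; Q=Q[np.argsort(Q[:,0])]
print(len(Q)); print(Q[:len(Q):max(1,len(Q)//45)].round(3).tolist())
```

```text
1084
[[0.265, 0.362, 0.117], [0.274, 0.345, 0.094], [0.287, 0.353, 0.16], [0.3, 0.304, 0.035], [0.322, 0.372, 0.221], [0.327, 0.319, 0.145], [0.33, 0.246, 0.167], [0.335, 0.238, 0.186], [0.34, 0.229, 0.195], [0.345, 0.367, 0.193], [0.351, 0.379, 0.219], [0.357, 0.389, 0.316], [0.361, 0.136, 0.047], [0.363, 0.117, 0.045], [0.365, 0.119, 0.055], [0.367, 0.111, 0.035], [0.368, 0.273, 0.244], [0.37, 0.28, 0.266], [0.371, 0.132, 0.068], [0.372, 0.117, 0.054], [0.372, 0.116, 0.061], [0.373, 0.391, 0.301], [0.374, 0.11, 0.052], [0.376, 0.111, 0.06], [0.377, 0.184, 0.227], [0.378, 0.116, 0.052], [0.38, 0.114, 0.066], [0.381, 0.345, 0.377], [0.382, 0.121, 0.069], [0.384, 0.108, 0.054], [0.385, 0.358, 0.35], [0.386, 0.35, 0.375], [0.387, 0.107, 0.03], [0.389, 0.126, 0.069], [0.391, 0.319, 0.35], [0.393, 0.115, 0.054], [0.396, 0.188, 0.197], [0.398, 0.158, 0.243], [0.4, 0.123, 0.068], [0.403, 0.124, 0.053], [0.409, 0.327, 0.376], [0.419, 0.161, 0.219], [0.432, 0.142, 0.236], [0.445, 0.11, 0.272], [0.461, 0.12, 0.252], [0.477, 0.112, 0.259]]
```

Cables hang at x>0.26 around y 0.1–0.4, so I'll swing in close to the robot base, fingers closed.

{"api": "drive_effector", "payload": {
  "plan": [0.004,-0.026,-0.007,0,0,0.1,0.008,-0.051,-0.014,0,0,0.2,0.012,-0.077,-0.021,0,0,0.3,0.016,-0.102,-0.028,0,0,0.4,0.02,-0.128,-0.036,0,0,0.5],
  "aperture": 0,
  "grip_force": 5
}}

```text
time_s: 0.52
tool_pos: [0.129, 0.4789, 0.2497]
ee_rot: [-3.141, 0.0, 2.333]
wrist_force: [0.5, 0.0, 0.2]
width: 0.0607
gripper_force: 0.0
```

```bash
python3 -c "
from h import *
print(go([.085,.36,.25],104)); print(arm.get_state()['joint_positions'])"
```

```text
(array([-0.05561998, -0.11388983, -0.00016849]), array([-0.00071003,  0.00060919,  0.51768666]))
[ 1.18722037e+00  2.74770810e-01  1.60327669e+00 -2.43235841e-05
  1.26447000e+00  4.25194923e-01]
```

{"api": "drive_effector", "payload": {
  "plan": [-0.011,-0.023,0,0,0,0.1,-0.022,-0.046,0,0,0,0.2,-0.033,-0.069,0,0,0,0.3,-0.044,-0.091,0,0,0,0.4,-0.056,-0.114,0,0,0,0.5]
}}

```text
time_s: 0.93
tool_pos: [0.0858, 0.3596, 0.2497]
ee_rot: [-3.141, 0.0, 1.833]
wrist_force: [-0.8, 0.1, 0.3]
width: 0.0273
gripper_force: 0.0
```

```bash
python3 -c "
from h import *
print(go([.24,.27,.25],75))"
```

```text
(array([-0.12647355,  0.12567187, -0.00028124]), array([-1.43331567e-04,  2.14960388e-04,  5.23933329e-01]))
```

{"api": "drive_effector", "payload": {
  "plan": [-0.025,0.025,0,0,0,0.1,-0.05,0.05,0,0,0,0.2,-0.075,0.075,0,0,0,0.3,-0.1,0.1,0,0,0,0.4,-0.126,0.126,0,0,0,0.5]
}}

```text
time_s: 1.35
tool_pos: [0.2421, 0.2713, 0.25]
ee_rot: [3.142, -0.0, 1.333]
wrist_force: [1.4, 1.2, 0.1]
width: 0.0005
gripper_force: 0.0
```

```bash
python3 -c "
from h import *
print(go([.34,.1,.25],46))"
```

```text
(array([-1.43478063e-01,  1.35459087e-01, -4.13403424e-05]), array([-2.34692482e-05, -2.12411708e-04,  5.30484534e-01]))
```

{"api": "drive_effector", "payload": {
  "plan": [-0.029,0.027,0,0,0,0.1,-0.057,0.054,0,0,0,0.2,-0.086,0.081,0,0,0,0.3,-0.115,0.108,0,0,0,0.4,-0.143,0.135,0,0,0,0.5]
}}

```text
time_s: 1.77
tool_pos: [0.3384, 0.1028, 0.25]
ee_rot: [-3.142, -0.0, 0.836]
wrist_force: [2.2, 0.0, -0.0]
width: 0.0007
gripper_force: 0.0
```

```bash
python3 -c "
from h import *
print(go([.40,-.07,.2],20))"
```

```text
(array([-0.08693869,  0.16151636,  0.04993843]), array([-1.00801049e-04, -1.17510928e-04,  4.87290005e-01]))
```

{"api": "drive_effector", "payload": {
  "plan": [-0.017,0.032,0.01,0,0,0.1,-0.035,0.064,0.02,0,0,0.2,-0.052,0.096,0.03,0,0,0.3,-0.07,0.128,0.04,0,0,0.4,-0.087,0.162,0.05,0,0,0.5]
}}

```text
time_s: 2.18
tool_pos: [0.4007, -0.0702, 0.1994]
ee_rot: [-3.141, 0.0, 0.336]
wrist_force: [1.6, 1.1, 0.1]
width: 0.0005
gripper_force: 0.0
```

```bash
python3 -c "
from h import *
print(go([.438,-.082,.12],-6.5))"
```

```text
(array([0.03135969, 0.02343506, 0.07936949]), array([-1.49568938e-04,  2.10583123e-04,  4.49117143e-01]))
```

{"api": "drive_effector", "payload": {
  "plan": [0.008,0.006,0.02,0,0,0.11,0.016,0.012,0.04,0,0,0.22,0.024,0.018,0.06,0,0,0.33,0.031,0.023,0.08,0,0,0.449]
}}

```text
time_s: 2.52
tool_pos: [0.4383, -0.0802, 0.1188]
ee_rot: [-3.142, -0.0, -0.114]
wrist_force: [0.4, -0.3, -0.1]
width: 0.0005
gripper_force: 0.0
```

Run:
```python
from h import *
m=arm.camera_model("wrist"); p,d=arm.capture("wrist"); cv2.imwrite("pics/w1.png",p[...,::-1])
for k,X in dict(axis=(.491,-.119,.044),tip=(.3956,-.1082,.044),ball=(.5742,-.1284,.044)).items():
    v=R.from_euler("xyz",m["rotation"]).inv().apply(np.array(X)-m["eye"]); print(k,v[:2]/v[2]*m["fx"]+[m["cx"],m["cy"]])
print(arm.get_state()["tool_pos"],m["eye"])
```

```text
axis [362.87678496 135.74821634]
tip [358.73813894 250.77968181]
ball [367.30140553  12.00885293]
[ 0.43837672 -0.08010976  0.11608807] [ 0.51822417 -0.08912828  0.28965213]
```

View pics/w1.png

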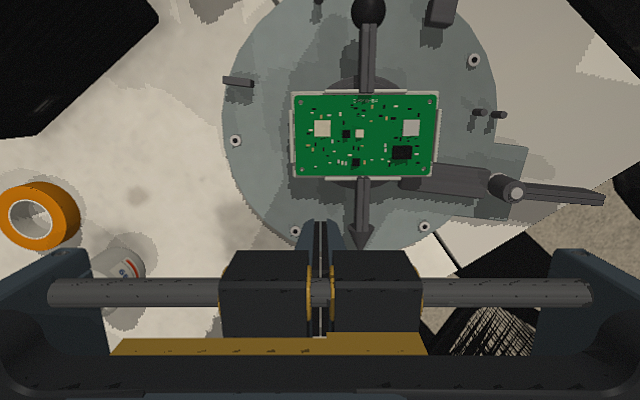

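The wrist view confirms it: tip at (361,248), axis at about (363,136), block at (440,10), and the fingers clear on the pointer's +y side. I'll descend now.

{"api": "drive_effector", "payload": {
  "plan": [0,0,0.03,0,0,0,0,0,0.06,0,0,0,0,0,0.079,0,0,0,0,0,0.079,0,0,0]
}}

```text
time_s: 2.9
tool_pos: [0.4359, -0.079, 0.0386]
ee_rot: [-3.141, 0.005, -0.105]
wrist_force: [-1.2, 0.6, -0.1]
width: 0.0005
gripper_force: 0.0
```

Run:
```python
from h import *
print(go([.4379,-.0823,.04],-6.5))
c=np.array([.057,.0185])
for i in range(1,6):
    a=-.12*i; Rm=np.array([[np.cos(a),-np.sin(a)],[np.sin(a),np.cos(a)]]); print((c-Rm@c).round(4),a)
```

```text
(array([ 0.00230497,  0.0030711 , -0.00137864]), array([-0.0010189 ,  0.00492888,  0.00819342]))
[-0.0018  0.007 ] -0.12
[-0.0028  0.0141] -0.24
[-0.0029  0.0213] -0.36
[-0.0021  0.0284] -0.48
[-0.0005  0.0354] -0.6
```

{"api": "drive_effector", "payload": {
  "plan": [0.002,0.005,0,0,0,0,0.002,0.010,0,0,0,0,0.002,0.013,0,0,0,0,0.002,0.015,0,0,0,0,0.002,0.015,0,0,0,0]
}}

```text
time_s: 3.32
tool_pos: [0.4387, -0.0955, 0.0418]
ee_rot: [3.141, -0.002, -0.108]
wrist_force: [1.0, -0.1, -0.3]
width: 0.0006
gripper_force: 0.0
```

Run:
```python
from h import *
s=arm.get_state(); M=R.from_euler("xyz",s["ee_rot"]); print("axis in tool",M.inv().apply(np.array([.491,-.119,.04])-s["tool_pos"]).round(4))
```

```text
axis in tool [0.0545 0.0177 0.0019]
```

Create q.py:
```python
from h import *
s=arm.get_state(); M=R.from_euler("xyz",s["ee_rot"]); print("axis in tool",M.inv().apply(np.array([.491,-.119,.04])-s["tool_pos"]).round(4),"yaw",np.degrees(s["ee_rot"][2]).round(1))
```

```text
(no output)
```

{"api": "drive_effector", "payload": {
  "plan": [-0.002,0.007,0,0,0,-0.12,-0.003,0.014,0,0,0,-0.24,-0.003,0.021,0,0,0,-0.36,-0.002,0.0285,0,0,0,-0.48,-0.001,0.0355,0,0,0,-0.6]
}}

```text
time_s: 3.73
tool_pos: [0.4334, -0.1302, 0.0414]
ee_rot: [3.141, -0.0, 0.498]
wrist_force: [0.2, 2.1, 0.1]
width: 0.0004
gripper_force: 0.8
```

```bash
python3 q.py
```

```text
axis in tool [0.056  0.0177 0.0014] yaw 28.5
```

{"api": "drive_effector", "payload": {
  "plan": [-0.002,0.007,0,0,0,-0.12,-0.003,0.014,0,0,0,-0.24,-0.003,0.021,0,0,0,-0.36,-0.002,0.0285,0,0,0,-0.48,-0.001,0.0355,0,0,0,-0.6]
}}

```text
time_s: 4.15
tool_pos: [0.4496, -0.1617, 0.0414]
ee_rot: [3.141, -0.001, 1.098]
wrist_force: [7.1, 12.4, -0.2]
width: 0.0005
gripper_force: 7.4
```

```bash
python3 q.py
```

```text
axis in tool [0.0569 0.0174 0.0014] yaw 62.9
```

{"api": "drive_effector", "payload": {
  "plan": [-0.002,0.007,0,0,0,-0.12,-0.003,0.014,0,0,0,-0.24,-0.003,0.021,0,0,0,-0.36,-0.002,0.0285,0,0,0,-0.48,-0.001,0.0355,0,0,0,-0.6]
}}

```text
time_s: 4.57
tool_pos: [0.4799, -0.1777, 0.0413]
ee_rot: [-3.141, -0.002, 1.698]
wrist_force: [-0.5, 18.6, 5.5]
width: 0.0002
gripper_force: 9.7
```

```bash
python3 q.py
```

```text
axis in tool [0.0568 0.0185 0.0014] yaw 97.3
```

Some inward radial force has built up, probably the finger's outer edge on the cone's shoulder. I'll ease back 2 mm and 4 mm inward, then check.

{"api": "drive_effector", "payload": {
  "plan": [0,-0.002,0,0,0,0,0.002,-0.002,0,0,0,0,0.004,-0.002,0,0,0,0,0.004,-0.002,0,0,0,0]
}}

```text
time_s: 4.9
tool_pos: [0.4779, -0.175, 0.0413]
ee_rot: [3.141, 0.0, 1.692]
wrist_force: [-0.3, -0.7, -0.6]
width: 0.0003
gripper_force: 0.0
```

```bash
python3 q.py
```

Run:
```python
from h import *
m=arm.camera_model("wrist"); p,d=arm.capture("wrist"); cv2.imwrite("pics/w2.png",p[...,::-1])
```

```text
axis in tool [0.054  0.0198 0.0013] yaw 97.0
```

View pics/w2.png

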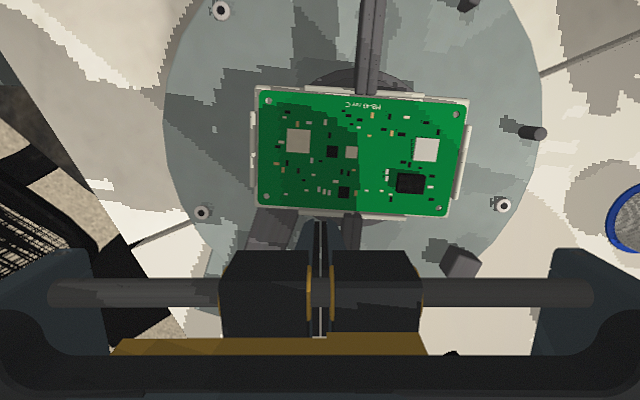

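The force is gone, the board is still in its tray and the block is ahead at (460,262). I'll carry on most of the way.

{"api": "drive_effector", "payload": {
  "plan": [-0.002,0.008,0,0,0,-0.12,-0.003,0.0147,0,0,0,-0.24,-0.0035,0.0215,0,0,0,-0.36,-0.003,0.0284,0,0,0,-0.48,-0.002,0.034,0,0,0,-0.58]
}}

```text
time_s: 5.37
tool_pos: [0.512, -0.1733, 0.041]
ee_rot: [-3.141, -0.0, 2.278]
wrist_force: [-2.5, 0.2, 0.5]
width: 0.0007
gripper_force: 0.8
```

```bash
python3 q.py
```

Run:
```python
from h import *
p,d=arm.capture("wrist"); cv2.imwrite("pics/w3.png",p[...,::-1])
p,d=arm.capture("top"); cv2.imwrite("pics/t3.png",cv2.resize(p[165:275,290:425,::-1],None,fx=5,fy=5,interpolation=cv2.INTER_CUBIC))
```

```text
axis in tool [0.0549 0.0193 0.001 ] yaw 130.5
```

View pics/w3.png

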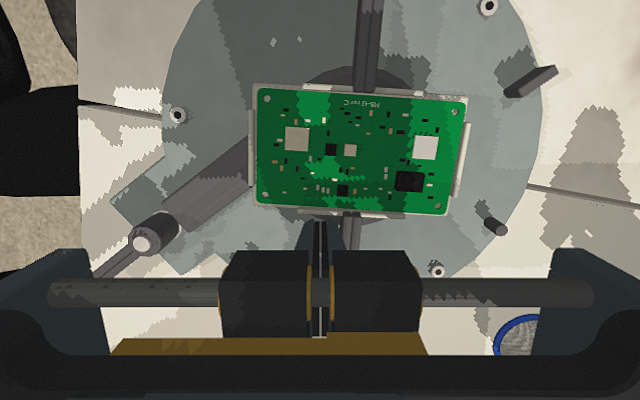

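The block is hidden under the gripper, but both arms show (ball arm at about x=370, pointer arm at about x=352). I'll measure the arm direction from the ball-arm edges.

Create ang.py:
```python
from h import *
import sys
img=cv2.imread(sys.argv[1]); m=arm.camera_model("wrist"); g=cv2.cvtColor(img,cv2.COLOR_BGR2GRAY).astype(int)
for r in (5,25,45,65): print(r,g[r,345:395:2].tolist())
```

```bash
python3 ang.py pics/w3.png
```

```text
5 [86, 88, 87, 84, 85, 86, 66, 44, 57, 85, 88, 90, 89, 77, 66, 88, 88, 87, 86, 94, 129, 127, 126, 127, 126]
25 [87, 88, 88, 89, 89, 80, 45, 50, 60, 60, 59, 60, 51, 57, 60, 60, 63, 56, 90, 133, 131, 129, 130, 120, 120]
45 [88, 89, 88, 88, 87, 43, 51, 61, 61, 61, 59, 53, 55, 61, 61, 62, 58, 91, 136, 130, 131, 130, 131, 122, 122]
65 [92, 92, 93, 94, 45, 47, 61, 61, 61, 59, 55, 53, 61, 60, 62, 58, 66, 87, 86, 86, 85, 83, 77, 75, 78]
```

Run:
```python
from h import *
a=plane("wrist",(370,25),.054); b=plane("wrist",(366,65),.054); d=b-a
print(a,b,"pointer dir",np.degrees(np.arctan2(d[1],d[0])))
for p in (a,b): v=np.array([.491,-.119,0])-p; print(np.degrees(np.arctan2(v[1],v[0])))
c=plane("wrist",(352.5,222),.054); v=c-np.array([.491,-.119,0]);print(np.degrees(np.arctan2(v[1],v[0])),c)
```

```text
[ 0.45593098 -0.07206297  0.054     ] [ 0.46574818 -0.08531812  0.054     ] pointer dir -53.475134316702324
-53.23473719567736
-53.14054244034433
-52.03744285060376 [ 0.51252835 -0.14659218  0.054     ]
```

{"api": "drive_effector", "payload": {
  "plan": [-0.0014,0.0045,0,0,0,-0.08,-0.0024,0.009,0,0,0,-0.16,-0.0028,0.0117,0,0,0,-0.21,-0.003,0.0139,0,0,0,-0.245,-0.003,0.0139,0,0,0,-0.245]
}}

```text
time_s: 5.88
tool_pos: [0.5243, -0.1665, 0.0409]
ee_rot: [-3.142, 0.0, 2.515]
wrist_force: [0.8, 0.4, -0.3]
width: 0.0005
gripper_force: 0.0
```

```bash
python3 q.py
```

Run:
```python
from h import *
p,d=arm.capture("wrist"); cv2.imwrite("pics/w4.png",p[...,::-1])
```

```bash
python3 ang.py pics/w4.png
```

```text
axis in tool [0.0548 0.0189 0.0009] yaw 144.1
5 [86, 86, 85, 86, 88, 56, 45, 68, 87, 88, 88, 87, 69, 78, 87, 88, 90, 87, 73, 86, 85, 77, 74, 75, 74]
25 [87, 87, 88, 88, 79, 44, 52, 60, 62, 61, 60, 48, 57, 60, 61, 60, 56, 70, 87, 86, 86, 87, 76, 77, 78]
45 [85, 86, 87, 84, 41, 48, 58, 59, 60, 61, 54, 56, 58, 61, 60, 59, 66, 89, 86, 85, 85, 74, 74, 75, 76]
65 [92, 91, 91, 51, 46, 59, 61, 60, 61, 56, 50, 59, 55, 61, 57, 59, 90, 87, 85, 85, 86, 81, 76, 74, 76]
```

Run:
```python
from h import *
a=plane("wrist",(368,25),.054); b=plane("wrist",(364.3,65),.054); d=b-a
print("pointer dir",np.degrees(np.arctan2(d[1],d[0])))
for p in (a,b): v=np.array([.491,-.119,0])-p; print(np.degrees(np.arctan2(v[1],v[0])))
```

```text
pointer dir -39.425427886702266
-38.43337151609107
-38.04831090080073
```

{"api": "drive_effector", "payload": {
  "plan": [0,-0.006,0,0,0,0,0,-0.012,0,0,0,0,0,-0.012,-0.03,0,0,0,0,-0.012,-0.07,0,0,0,0,-0.012,-0.11,0,0,0]
}}

```text
time_s: 6.35
tool_pos: [0.5159, -0.1765, 0.1516]
ee_rot: [-3.141, -0.003, 2.515]
wrist_force: [1.5, 0.0, -0.8]
width: 0.0008
gripper_force: 0.0
```

The pointer is at about -38.7° against the -39° target. Next I'll move to the lever's clockwise side and check from the top camera on the way.

```bash
python3 -c "
from h import *
print(go([.39,-.283,.15],79))"
```

```text
(array([ 0.03948038, -0.16014906,  0.00182209]), array([-0.00194607, -0.00193071,  1.13569544]))
```

{"api": "drive_effector", "payload": {
  "plan": [0.008,-0.032,0,0,0,0.12,0.016,-0.064,0,0,0,0.24,0.024,-0.096,0,0,0,0.36,0.032,-0.128,0,0,0,0.48,0.0395,-0.16,0,0,0,0.6]
}}

```text
time_s: 6.77
tool_pos: [0.3899, -0.2838, 0.151]
ee_rot: [3.142, 0.0, 1.909]
wrist_force: [0.7, -0.1, 0.8]
width: 0.0005
gripper_force: 0.0
```

```bash
python3 -c "
from h import *
print(go([.39,-.283,.1],79))"
```

```text
(array([0.00072558, 0.000395  , 0.05104147]), array([6.91665057e-05, 2.03504106e-04, 5.30430401e-01]))
```

{"api": "drive_effector", "payload": {
  "plan": [0,0,0.01,0,0,0.11,0,0,0.02,0,0,0.22,0,0,0.03,0,0,0.33,0,0,0.04,0,0,0.44,0,0,0.05,0,0,0.53]
}}

```text
time_s: 7.18
tool_pos: [0.3911, -0.2833, 0.1005]
ee_rot: [3.141, 0.0, 1.379]
wrist_force: [1.2, 0.2, 0.3]
width: 0.0006
gripper_force: 0.0
```

Run:
```python
from h import *
p,d=arm.capture("wrist"); cv2.imwrite("pics/w5.png",p[...,::-1])
p2,d=arm.capture("top")
a=cv2.resize(p2[165:275,290:425,::-1],None,fx=4,fy=4,interpolation=cv2.INTER_CUBIC)
b=cv2.resize(p[...,::-1],(540,338)); b=b[:160]
cv2.imwrite("pics/m5.png",np.vstack([a,b]))
print(go([.39,-.283,.024],79))
```

```text
(array([-0.00056243, -0.00034443,  0.07587369]), array([-0.00196474, -0.00114633,  0.00415631]))
```

View pics/m5.png

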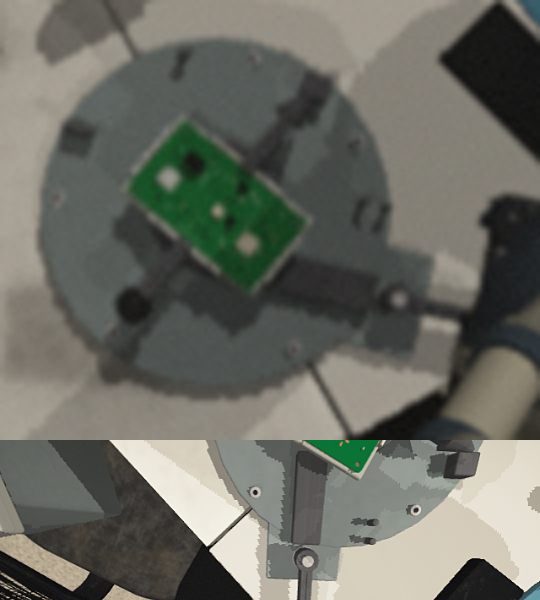

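View pics/w5.png

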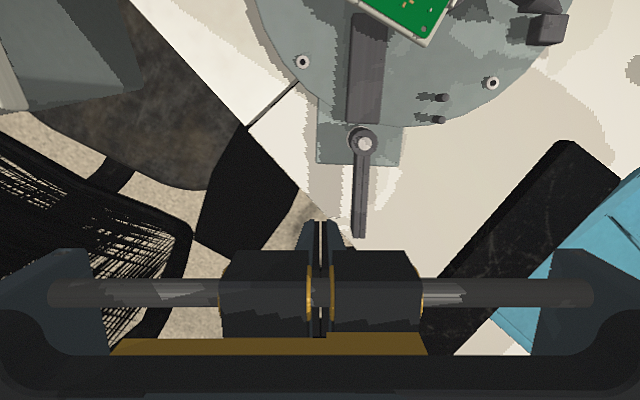

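The top view shows the pointer lying over the block (about (315,90)), with the ball at (132,304). In the wrist view the lever runs from (362,143) to (360,237), and the finger is on its left. I'll compute the numbers.

Run:
```python
from h import *
b=plane("top",(290+132.5/4-.5,165+304.5/4-.5),.044); v=np.array([.491,-.119,0])-b; print("pointer ang",np.degrees(np.arctan2(v[1],v[0])),np.linalg.norm(v[:2]))
bl=[plane("wrist",(545,15),.028)]; v=bl[0]-np.array([.491,-.119,0]); print("block?",bl[0],np.degrees(np.arctan2(v[1],v[0])))
p=plane("wrist",(363,143),.045);e=plane("wrist",(360,237),.042);w=e-p; print("lever",p,e,np.degrees(np.arctan2(w[1],w[0])))
```

```text
pointer ang -39.07886533907635 0.08468915027980889
block? [ 0.56542019 -0.17601092  0.028     ] -37.454567990410254
lever [ 0.43019915 -0.23541954  0.045     ] [ 0.41739532 -0.30711487  0.042     ] -100.12551961777503
```

{"api": "drive_effector", "payload": {
  "plan": [0,0,0.03,0,0,0,0,0,0.06,0,0,0,0,0,0.076,0,0,0,0,0,0.076,0,0,0]
}}

```text
time_s: 7.62
tool_pos: [0.3904, -0.2821, 0.0229]
ee_rot: [-3.138, -0.002, 1.389]
wrist_force: [-1.6, 0.9, -0.3]
width: 0.0005
gripper_force: 0.0
```

The pointer reads -39.1°, which is on target. Now I'll make contact with the lever and push it round.

Create q.py:
```python
from h import *
s=arm.get_state(); M=R.from_euler("xyz",s["ee_rot"]); print("pivot in tool",M.inv().apply(np.array([.431,-.236,.024])-s["tool_pos"]).round(4),"yaw",np.degrees(s["ee_rot"][2]).round(1))
```

```bash
python3 q.py
```

```text
pivot in tool [ 0.0527  0.0316 -0.0011] yaw 79.6
```

{"api": "drive_effector", "payload": {
  "plan": [0,0.005,0,0,0,0,0,0.01,0,0,0,0,0,0.012,0,0,0,0,0,0.012,0,0,0,0]
}}

```text
time_s: 7.95
tool_pos: [0.405, -0.2859, 0.0262]
ee_rot: [3.139, 0.001, 1.388]
wrist_force: [-0.5, 0.7, -1.0]
width: 0.0003
gripper_force: 0.0
```

```bash
python3 q.py
```

```text
pivot in tool [0.0538 0.0165 0.0021] yaw 79.5
```

{"api": "drive_effector", "payload": {
  "plan": [-0.002,0.007,0,0,0,-0.12,-0.003,0.0135,0,0,0,-0.24,-0.003,0.0205,0,0,0,-0.36,-0.0025,0.027,0,0,0,-0.48,-0.001,0.034,0,0,0,-0.6]
}}

```text
time_s: 8.37
tool_pos: [0.4372, -0.2925, 0.0257]
ee_rot: [3.141, 0.001, 1.993]
wrist_force: [-1.2, -0.2, 0.2]
width: 0.0008
gripper_force: 0.5
```

```bash
python3 q.py
```

```text
pivot in tool [0.054  0.0175 0.0017] yaw 114.2
```

{"api": "drive_effector", "payload": {
  "plan": [-0.002,0.007,0,0,0,-0.12,-0.003,0.0135,0,0,0,-0.24,-0.003,0.0205,0,0,0,-0.36,-0.0025,0.027,0,0,0,-0.48,-0.001,0.034,0,0,0,-0.6]
}}

```text
time_s: 8.78
tool_pos: [0.4688, -0.2795, 0.0257]
ee_rot: [-3.141, 0.001, 2.593]
wrist_force: [-1.2, 0.6, -0.8]
width: 0.0003
gripper_force: 0.5
```

```bash
python3 q.py
```

```text
pivot in tool [0.0549 0.0175 0.0017] yaw 148.6
```

{"api": "drive_effector", "payload": {
  "plan": [-0.001,0.003,0,0,0,-0.05,-0.0017,0.0056,0,0,0,-0.1,-0.0022,0.0084,0,0,0,-0.15,-0.0022,0.0084,0,0,0,-0.15]
}}

```text
time_s: 9.12
tool_pos: [0.4751, -0.2733, 0.0257]
ee_rot: [-3.141, 0.001, 2.74]
wrist_force: [0.5, 0.9, 0.3]
width: 0.0004
gripper_force: 0.0
```

```bash
python3 q.py
```

```text
pivot in tool [0.0552 0.0171 0.0016] yaw 157.0
```

{"api": "drive_effector", "payload": {
  "plan": [0,0.0015,0,0,0,-0.02,-0.001,0.003,0,0,0,-0.045,-0.001,0.004,0,0,0,-0.045,-0.001,0.005,0,0,0,-0.045]
}}

```text
time_s: 9.45
tool_pos: [0.4776, -0.2696, 0.0251]
ee_rot: [-3.141, 0.001, 2.782]
wrist_force: [-4.8, -9.5, 2.8]
width: 0.0008
gripper_force: 5.1
```

```bash
python3 q.py
```

```text
pivot in tool [0.0555 0.015  0.0011] yaw 159.4
```

Force is up to about 10 N, so the lever is against its stop. I'll press 1.5 mm more, then retreat.

{"api": "drive_effector", "payload": {
  "plan": [0,0.0015,0,0,0,0,0,0.0015,0,0,0,0,0,0.0015,0,0,0,0,0,0.0015,0,0,0,0]
}}

```text
time_s: 9.78
tool_pos: [0.4778, -0.2693, 0.0251]
ee_rot: [-3.14, 0.001, 2.782]
wrist_force: [-7.0, -14.4, 1.4]
width: 0.0006
gripper_force: 7.9
```

{"api": "drive_effector", "payload": {
  "plan": [0,-0.008,0,0,0,0,0,-0.016,0,0,0,0,0,-0.016,-0.03,0,0,0,0,-0.016,-0.07,0,0,0,0,-0.016,-0.1,0,0,0]
}}

```text
time_s: 10.2
tool_pos: [0.4721, -0.2832, 0.1268]
ee_rot: [3.141, -0.0, 2.781]
wrist_force: [0.9, -0.2, 0.3]
width: 0.0005
gripper_force: 0.0
```

```bash
python3 -c "
from h import *
print(go([.40,-.36,.15],159))"
```

```text
(array([ 0.04039119, -0.09733717, -0.02323533]), array([ 0.00031088, -0.00023065,  0.00595767]))
```

Moving clear for a final look from the top.

{"api": "drive_effector", "payload": {
  "plan": [0.013,-0.032,-0.01,0,0,0,0.026,-0.064,-0.02,0,0,0,0.04,-0.097,-0.023,0,0,0,0.04,-0.097,-0.023,0,0,0]
}}

```text
time_s: 10.53
tool_pos: [0.3978, -0.3638, 0.149]
ee_rot: [-3.14, 0.001, 2.779]
wrist_force: [-0.0, -0.6, -0.1]
width: 0.0009
gripper_force: 0.0
```

Run:
```python
from h import *
p,d=arm.capture("top"); a=cv2.resize(p[165:275,290:425,::-1],None,fx=5,fy=5,interpolation=cv2.INTER_CUBIC); cv2.imwrite("pics/t6.png",a)
```

```text
(no output)
```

View pics/t6.png

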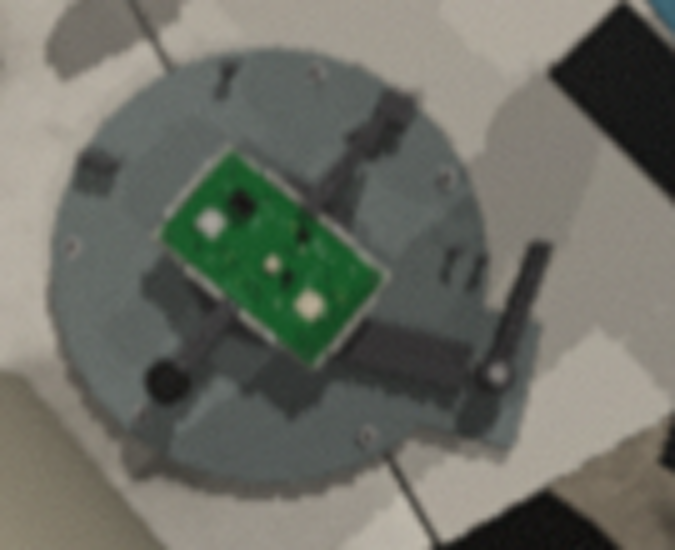

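The lever is home (pivot (497,372), end (542,243), about -19°). The pointer lies over the block with the ball at (167,381), and the board is in its tray.

```bash
python3 -c "
from plant import arm
print(arm.sign_off())"
```

```text
the job is handed in; nothing more can be done
None
```

I handed the job in with the pointer on the square block (about -39.1° measured, -39° wanted), the brake lever hard against its stop, the board in its tray and the arm clear; the hand-in returned no verdict.

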